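Sound the blind bore and fit the dowel that suits its depth

ROBOT

A 6-joint arm with a two-finger parallel gripper is mounted at the origin on the work surface. World frame = base frame: x ahead of the robot, y to its left, z up, the work surface at z = 0. Lengths are in m, angles in degrees, forces in N, time in s.
With the tool pointing down it reaches from about 0.25 to 0.725 m from the base axis. Payload 9.7 kg.
Tool frame: the origin (TCP) lies midway between the tips of the shut fingers; the grasp point (between the pads) lies 19 mm behind it; z points along the fingers, y is the line along which they close (so a half turn about z gives the same grasp; the last joint's range is limited). The gripper opens to 85 mm and grips with 20 to 120 N. Pads are 22 mm wide; open, the fingers measure 114 mm over their backs; the gripper's body (76 mm by 85 mm) begins 54 mm behind the grasp point. The pads swing forward as they close: fully open they stand 13 mm farther back than shut.
Start: joints at [72.594, 4.979, 10.078, 95.1, 0, 90], TCP at [0.165, 0.525, 0.231] pointing down, gripper open.
Joint ranges: [-179.16, 179.16], [-48.56, 103.87], [-65.8, 70.77], [-126.05, 130.52], [-82.76, 87.17], [-180, 180]. Speed limits (degrees/s): [127.2, 127.2, 147.25, 180, 180, 180].

INTERFACE

Orientations are given as [roll, pitch, yaw] about the fixed x, y, z axes, in that order (R = Rz(yaw) Ry(pitch) Rx(roll)).
In Python, from workcell import * gives the robot as it stands.
- The arm moves only by the tool servo_tool, never from a script. Its argument "moves" is a list of rows, each a list of 4 numbers: the shift along the world's x, y, z in cm, then the turn about the world's z in rad. A call has 1 to 20 rows; each row is the pose to reach, as a shift and turn from the pose commanded when the call began; what a row does not reach only later rows make up. A row lasts 1/12 s, in which the tool goes at most 41.7 mm and 7.16 degrees, less where a joint would pass 70% of its speed; a pose out of reach is approached as far as the arm can. A call with a gripper value outside its range is refused whole. "claw" is the closure, from 0 (fully open) to 1 (shut), set as the call begins (left out, the last holds). The fingers move at their own pace and stop on an object; "force" is the grip in N (left out, the last holds). Time passes only in rows, so rows that repeat a pose let the fingers close. It gives the time, the measured TCP pose, the force, the opening and the grip force at its end, in the units of the state.
- get_obs(): the state, without advancing time (a new reading comes with each control period).
- camera(name): name is "side" or "top"; returns the picture (400x640x3 uint8, red, green, blue); there is no depth.
- get_calibration(name): a dict with "fx", "fy", "cx", "cy" (pixels), "k1" (the pictures are not rectified: a ray, as slopes to the right and down, at radius r is drawn at 1 + k1 r^2 times it, then the intrinsics apply), "rvec" (rotation vector, rad) and "tvec" (3), from world to camera coordinates, as OpenCV has them. Camera axes: x right, y down, z forward; pixel columns grow to the right and rows downward; lengths in m; the calibration is good to about 2 mm. A picture is of the moment at which its call begins. get_calibration takes no time and is no camera call.
- job_done(): hands the job in; it is judged then, once.
The state is a dict: "time": time; "q": joint angles; "qd": joint speeds; "joint_efforts": joint torques, N m; "ee_pos": TCP position; "tcp_rot": TCP orientation; "wrist_force": force on the tool from outside, world axes, zero at the start; "torque": the same for the moment, N m; "opening": finger opening in m; "grasp_force": force on a finger pad.
Only numpy, scipy, OpenCV 4.12 (cv2) and the standard library are available. Lean on these libraries where they do the work, as an engineer would, in place of code of your own. Each camera call takes 0.05 s, during which the arm holds its last target. There are 200 camera calls.

TASK

Sound the blind bore in the leg blank by standing the tip of the depth rod on its floor, and put the rod back in its stand. Then fit the one dowel that, standing on the floor of the bore, sticks out nearest to 40 mm above the blank: lower it until it bottoms before letting go. Let no other dowel go into the bore, leave the others in the rack and leave the glue bottle, wax jar and hammer where they are.

Things in the scene. Friction and masses are not known exactly. Their poses are not given: they have to be found in the camera images.
- vise: Blue bench vise, fixed to the bench, clamping an upright beech leg blank 80 x 80 mm whose flat top is 140 mm above the bench. Origin on the bench under the centre of the blank; z up, x along the screw, whose handle is at -x. The jaws reach up to 100 mm and span 130 mm along y; the vise is 330 mm long from x = -170 to +150 mm.
- bore_mouth (a point): Centre of the mouth of the blind bore in the top of the leg blank, level with the blank's top, 140 mm above the bench; axes as the vise's, z straight up along the bore. The bore is vertical, 29 mm in diameter with a 3 mm chamfer and a flat, rigid floor; its depth was not recorded: anything from 45 to 100 mm.
- depth_rod: Loose depth rod, upright in its stand: round steel shank 12 mm in diameter with a round orange handle 24 mm in diameter from 122 to 177 mm above the tip (a brass collar 18 mm in diameter just under it), 177 mm long in all, about 160 g. Origin at the centre of its flat tip (lower end); z along the rod towards the handle.
- rod_stand: Fixed wooden stand 75 x 75 x 60 mm high for the depth rod, with one vertical hole in the middle, 16 mm in diameter with a 3 mm chamfer, 50 mm deep: its floor, on which the rod's tip stands, is 10 mm above the bench. Origin on the bench under its centre.
- stand_mouth (a point): Centre of the mouth of the stand's hole, 60 mm above the bench.
- dowel_rack: Fixed plywood rack 170 x 170 x 30 mm high with four round pockets, 27 mm in diameter and 20 mm deep (floor 10 mm above the bench), at 85 mm spacing in a square: x and y = +-42.5 mm. Each holds one dowel upright, in any order. Origin on the bench under its centre, x and y along its edges.
- dowel_90: Loose round beech dowel, 24 mm in diameter, 90 mm long, about 62 g, with a red band 12 mm wide at its top; upright in the rack. Origin at the centre of its lower end, z along it to the banded top.
- dowel_105: Loose round beech dowel, 24 mm in diameter, 105 mm long, about 73 g, with a yellow band 12 mm wide at its top; upright in the rack. Origin at the centre of its lower end, z along it to the banded top.
- dowel_120: Loose round beech dowel, 24 mm in diameter, 120 mm long, about 84 g, with a green band 12 mm wide at its top; upright in the rack. Origin at the centre of its lower end, z along it to the banded top.
- dowel_135: Loose round beech dowel, 24 mm in diameter, 135 mm long, about 94 g, with a blue band 12 mm wide at its top; upright in the rack. Origin at the centre of its lower end, z along it to the banded top.
- glue_bottle: Bystander, loose: white glue bottle with orange cap, 60 mm in diameter, 170 mm tall; origin under its centre. To be left alone.
- wax_jar: Bystander, loose: amber glass wax jar, 64 mm in diameter, 70 mm tall; origin under its centre. To be left alone.
- hammer: Bystander, loose: hammer lying along its x; origin under its middle. To be left alone.
Mind the look-alikes: they are no part of the job. Leave any white look-alike of the dowel_90 alone. What is shaped like the dowel_120 but pink is not meant.

How it is judged (in metres and radians):
On the way, in this order (a step that is already met when the one before it is completed fails the run):
1. the held depth rod, upright in the bore, bears on the bore's floor (horizontal distance between depth_rod and bore_mouth below 0.012 m and z of depth_rod in the frame of bore_mouth below -0.04 m and angle between depth_rod's own z axis and vertical below 0.15 rad and contact force between depth_rod and bore_floor above 1 N and contact force between the fingers and depth_rod above 1 N), for 0.1 s.
2. the depth rod stands in its stand again, let go (horizontal distance between depth_rod and stand_mouth below 0.006 m and z of depth_rod in the frame of stand_mouth below -0.04 m and contact force between the fingers and depth_rod below 0.1 N), for 0.1 s.
At the end, for the whole second after the job is handed in: One dowel rests upright in the bore (0.15 rad, 6 mm), top 40 mm above the blank within 10 mm (nearest length is within 7.5); other dowels upright in the rack within 15 mm of their starts; the depth rod rests upright in its stand (0.12 rad, 6 mm), tip over 40 mm deep (((horizontal distance between dowel_90 and bore_mouth below 0.006 m and angle between dowel_90's own z axis and vertical below 0.15 rad and z of dowel_90 in the frame of bore_mouth between -0.06 and -0.04 m and linear speed of dowel_90 below 0.02 m/s and distance of each of dowel_105, dowel_120, dowel_135 from where it was at the start of the episode below 0.015 m and angle between each of dowel_105, dowel_120, dowel_135's own z axis and vertical below 0.2 rad) or (horizontal distance between dowel_105 and bore_mouth below 0.006 m and angle between dowel_105's own z axis and vertical below 0.15 rad and z of dowel_105 in the frame of bore_mouth between -0.075 and -0.055 m and linear speed of dowel_105 below 0.02 m/s and distance of each of dowel_90, dowel_120, dowel_135 from where it was at the start of the episode below 0.015 m and angle between each of dowel_90, dowel_120, dowel_135's own z axis and vertical below 0.2 rad) or (horizontal distance between dowel_120 and bore_mouth below 0.006 m and angle between dowel_120's own z axis and vertical below 0.15 rad and z of dowel_120 in the frame of bore_mouth between -0.09 and -0.07 m and linear speed of dowel_120 below 0.02 m/s and distance of each of dowel_90, dowel_105, dowel_135 from where it was at the start of the episode below 0.015 m and angle between each of dowel_90, dowel_105, dowel_135's own z axis and vertical below 0.2 rad) or (horizontal distance between dowel_135 and bore_mouth below 0.006 m and angle between dowel_135's own z axis and vertical below 0.15 rad and z of dowel_135 in the frame of bore_mouth between -0.105 and -0.085 m and linear speed of dowel_135 below 0.02 m/s and distance of each of dowel_90, dowel_105, dowel_120 from where it was at the start of the episode below 0.015 m and angle between each of dowel_90, dowel_105, dowel_120's own z axis and vertical below 0.2 rad)) and horizontal distance between depth_rod and stand_mouth below 0.006 m and z of depth_rod in the frame of stand_mouth below -0.04 m and angle between depth_rod's own z axis and vertical below 0.12 rad and linear speed of depth_rod below 0.02 m/s); the robot touches nothing.
It fails at once if a dowel is in the bore and sticks out less than 25 mm (too short), or is let go in the bore while it sticks out more than 55 mm (too long, or let drop) ((horizontal distance between dowel_90 and bore_mouth below 0.008 m and z of dowel_90 in the frame of bore_mouth below -0.015 m and (z of dowel_90 in the frame of bore_mouth below -0.065 m or (z of dowel_90 in the frame of bore_mouth above -0.035 m and contact force between the fingers and dowel_90 below 0.05 N))) or (horizontal distance between dowel_105 and bore_mouth below 0.008 m and z of dowel_105 in the frame of bore_mouth below -0.015 m and (z of dowel_105 in the frame of bore_mouth below -0.08 m or (z of dowel_105 in the frame of bore_mouth above -0.05 m and contact force between the fingers and dowel_105 below 0.05 N))) or (horizontal distance between dowel_120 and bore_mouth below 0.008 m and z of dowel_120 in the frame of bore_mouth below -0.015 m and (z of dowel_120 in the frame of bore_mouth below -0.095 m or (z of dowel_120 in the frame of bore_mouth above -0.065 m and contact force between the fingers and dowel_120 below 0.05 N))) or (horizontal distance between dowel_135 and bore_mouth below 0.008 m and z of dowel_135 in the frame of bore_mouth below -0.015 m and (z of dowel_135 in the frame of bore_mouth below -0.11 m or (z of dowel_135 in the frame of bore_mouth above -0.08 m and contact force between the fingers and dowel_135 below 0.05 N)))).
It fails at once if a bystander (glue bottle, wax jar, hammer) is moved more than 20 mm (distance of any of glue_bottle, wax_jar, hammer from where it was at the start of the episode above 0.02 m).
It also fails if it takes over 64 s, if anything falls off the work surface, if the arm or the gripper's body presses on something with over 40 N, if the wrist force passes 120 N, or if a joint passes its speed limit or range.

## Working session

There is one attempt and no reset: what is moved stays moved. The work goes in short steps, Python scripts to look and compute and a tool call to move; the robot and the scene stay as the last step left them, time stands still between calls to the robot, and variables do not carry over. Pictures are saved under pics/ and viewed, at most 10 in all, crops included, and the job is handed in when it is done.

Besides the shell and the picture viewer there is one more tool, called after "Request:" as name([rows], argument=value, ...), one row to a line, values as JSON. servo_tool: Moves the arm, as the interface text tells. Its arguments: {"type":"object","properties":{"moves":{"type":"array","items":{"type":"array","items":{"type":"number"}}},"claw":{"type":"number"},"force":{"type":"number"}},"required":["moves"]}

```bash
mkdir -p pics; cat > h.py <<'E'
from workcell import *
import numpy as np, cv2
def ray(n,u,v):
    c=get_calibration(n);R=cv2.Rodrigues(np.array(c["rvec"],float))[0];t=np.array(c["tvec"],float).ravel()
    K=np.array([[c["fx"],0,c["cx"]],[0,c["fy"],c["cy"]],[0,0,1.]])
    p=cv2.undistortPoints(np.array([[[u,v]]],float),K,np.array([c["k1"],0,0,0.]))[0,0]
    return -R.T@t, R.T@np.array([p[0],p[1],1])
def onz(n,u,v,z):
    o,d=ray(n,u,v);return o+d*(z-o[2])/d[2]
def proj(n,P):
    c=get_calibration(n);K=np.array([[c["fx"],0,c["cx"]],[0,c["fy"],c["cy"]],[0,0,1.]])
    return cv2.projectPoints(np.array(P,float).reshape(-1,1,3),np.array(c["rvec"],float),np.array(c["tvec"],float),K,np.array([c["k1"],0,0,0.]))[0].reshape(-1,2)
def tri(u1,u2):
    o1,d1=ray("top",*u1);o2,d2=ray("side",*u2)
    s=np.linalg.lstsq(np.c_[d1,-d2],o2-o1,rcond=None)[0];a=o1+s[0]*d1;b=o2+s[1]*d2
    return (a+b)/2,np.linalg.norm(a-b)
E
python3 - <<'E'
from h import *
for n in("top","side"):
    im=camera(n);cv2.imwrite(f"pics/{n}0.png",im[:,:,::-1]);print(n,ray(n,320,200),get_calibration(n))
print(get_obs())
E
```

```text
top (array([0.41126084, 0.03218807, 1.51210566]), array([ 0.12678146, -0.01518548, -0.99181809])) {'fx': 473.2071544338284, 'fy': 473.2071544338284, 'cx': 319.1513749923838, 'cy': 199.04892757844883, 'k1': -0.06634476266596662, 'rvec': array([ 2.15274759, -2.16845839,  0.15380683]), 'tvec': array([0.01665305, 0.60250101, 1.44684149])}
side (array([ 0.01790582, -0.67363884,  1.01775699]), array([ 0.48158924,  0.53345182, -0.69581855])) {'fx': 480.5095129228718, 'fy': 480.5095129228718, 'cx': 312.7700927760035, 'cy': 210.0344816435231, 'k1': -0.003367851095125009, 'rvec': array([ 2.25177108, -0.80327443,  0.35691597]), 'tvec': array([-0.46510081,  0.34910815,  1.07319333])}
{'time': 0.1, 'q': array([7.25931387e+01, 5.01035845e+00, 1.00399437e+01, 9.50976135e+01,
       2.00069418e-03, 8.99992704e+01]), 'qd': array([ 0.01392381, -0.0560496 ,  0.18183167, -0.00089556, -0.03641571,
        0.01396487]), 'joint_efforts': array([-3.51064991e-04, -5.21560085e+01,  4.65654659e+01,  1.59877382e-02,
        3.43677505e-05,  3.46155889e-05]), 'ee_pos': array([0.16447121, 0.52464139, 0.23063933]), 'tcp_rot': array([-1.79931972e+02, -2.00155902e-03,  1.62593866e+02]), 'wrist_force': array([-0.31363976, -0.32200423, -0.14696779]), 'torque': array([-0.01982867,  0.00679485, -0.00749942]), 'grasp_force': 0.0, 'opening': 0.08549662981881127}
```

View pics/top0.png

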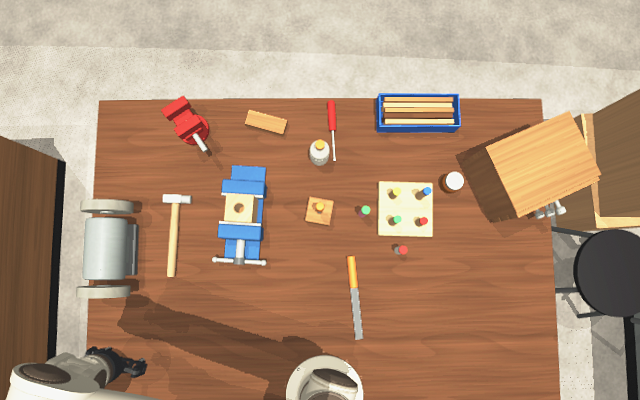

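View pics/side0.png

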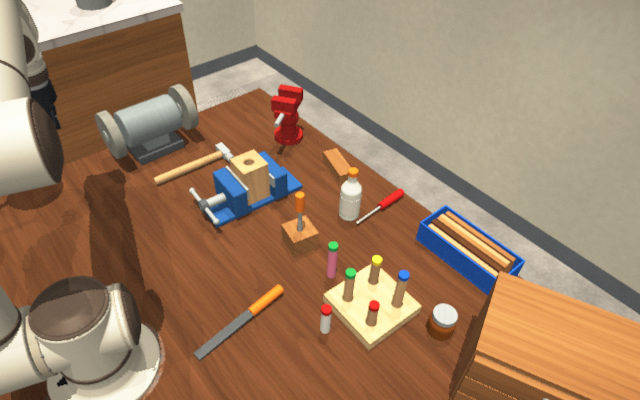

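The top view shows the blank's bore at about (240,208), the depth rod at (320,207), and the rack with yellow (396,191), blue (427,190), green (397,219) and red (423,221). Candidates that could be confused:
- **Green tops:** (397,219) is in the rack with a beech body. (365,210) has a pink body outside the rack and is a decoy.
- **Red tops:** (423,221) is in the rack. (402,250) has a white body and is a decoy.
- **Orange:** the rod in its stand is at (320,207). The glue cap (319,146) and the file handle (351,270) are not the rod.

```bash
cat > m.py <<'E'
from h import *
ims={n:cv2.imread(f"pics/{n}0.png") for n in("top","side")}
rng={"rod":[(8,22)],"red":[(0,5),(174,180)],"yellow":[(25,34)],"green":[(55,80)],"blue":[(105,125)]}
box={"top":{"rod":(310,197,332,217),"red":(412,212,434,230),"yellow":(388,182,408,200),"green":(386,210,408,228),"blue":(416,182,434,200)},
"side":{"rod":(290,188,310,222),"red":(364,297,384,330),"yellow":(368,252,386,290),"green":(340,265,360,305),"blue":(394,267,412,310)}}
for k in rng:
    r={}
    for n in ims:
        x0,y0,x1,y1=box[n][k];h=cv2.cvtColor(ims[n][y0:y1,x0:x1],cv2.COLOR_BGR2HSV)
        m=np.zeros(h.shape[:2],np.uint8)
        for a,b in rng[k]: m|=cv2.inRange(h,(a,170,90),(b,255,255))
        N,_,s,c=cv2.connectedComponentsWithStats(m);i=1+np.argmax(s[1:,4])
        r[n]=c[i]+[x0,y0];print(k,n,s[i]+[x0,y0,0,0,0],r[n].round(1))
    print(k,tri(r["top"],r["side"]))
a=cv2.resize(ims["top"][155:275,205:345],None,fx=5,fy=5,interpolation=2)[:, :]
b=cv2.resize(ims["side"][140:260,225:325],None,fx=5,fy=5,interpolation=2)
cv2.imwrite("pics/crop.png",cv2.resize(np.hstack([a,b]),None,fx=.66,fy=.66))
E
python3 m.py
```

```text
rod top [316 208   7   3   9] [318.4 209.4]
rod side [295 191  11  22 207] [299.5 201.4]
rod (array([0.5610276 , 0.01328919, 0.16219423]), np.float64(0.01067277690357838))
red top [420 219   3   6   6] [420.5 221.5]
red side [369 301  10  11  91] [373.6 305.8]
red (array([ 0.5297081 , -0.29779207,  0.08529575]), np.float64(0.009864992151976898))Traceback (most recent call last):
  File "m.py", line 12, in <module>
    N,_,s,c=cv2.connectedComponentsWithStats(m);i=1+np.argmax(s[1:,4])
                                                    ~~~~~~~~~^^^^^^^^^
    return _wrapfunc(a, 'argmax', axis=axis, out=out, **kwds)
    return bound(*args, **kwds)
ValueError: attempt to get argmax of an empty sequence
```

```bash
python3 - <<'E'
from h import *
t=cv2.imread("pics/top0.png");s=cv2.imread("pics/side0.png")
a=cv2.resize(t[160:260,210:450],(792,330),interpolation=cv2.INTER_NEAREST)
b=cv2.resize(s[145:205,215:315],(400,240),interpolation=0);c=cv2.resize(s[240:340,310:420],(264,240),interpolation=0)
cv2.imwrite("pics/crop.png",np.vstack([a,np.hstack([b,c,np.zeros((240,128,3),np.uint8)])]))
h=cv2.cvtColor(t,cv2.COLOR_BGR2HSV)
for u,v in((320,205),(423,221),(396,191),(397,219),(427,190),(240,208),(230,200)):print(h[v,u],end=' ')
E
```

```text
[ 27 130 247] [  2 158 247] [ 30 103 247] [ 69  96 246] [102 141 247] [ 14 137 229] [ 28  55 247]
```

View pics/crop.png

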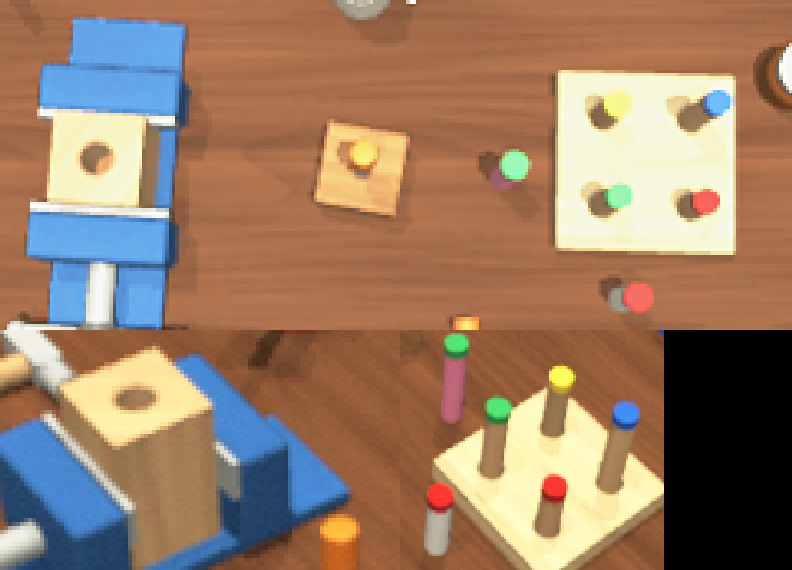

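The crop confirms four beech-bodied dowels in the rack. The pink and white dowels stand outside it. The bore mouth is at about (239.4,208) in the top view and (248.5,162) in the side view.

```bash
cat > m.py <<'E'
from h import *
t=cv2.imread("pics/top0.png");s=cv2.imread("pics/side0.png")
def cen(im,b,lo,hi):
    x0,y0,x1,y1=b;h=cv2.cvtColor(cv2.resize(im[y0:y1,x0:x1],None,fx=4,fy=4,interpolation=cv2.INTER_CUBIC),cv2.COLOR_BGR2HSV)
    h[...,0]=(h[...,0].astype(int)+20)%180
    m=cv2.inRange(h,(lo[0]+20,lo[1],lo[2]),(hi[0]+20,hi[1],hi[2]));N,_,st,c=cv2.connectedComponentsWithStats(m);i=1+np.argmax(st[1:,4])
    st=st[i]/4;return (st[0]+x0+st[2]/2-.5,st[1]+y0+st[3]/2-.5),st[2:],(c[i]+.5)/4-.5+[x0,y0]
for k,b,lo,hi,z in (("rod",(310,197,332,217),(18,100,225),(40,255,255),.187),("red",(412,212,434,230),(-15,110,200),(10,255,255),.1),
 ("yellow",(388,182,408,200),(27,80,225),(36,255,255),.115),("green",(386,210,408,228),(50,60,150),(85,255,255),.13),("blue",(416,182,434,200),(95,80,200),(125,255,255),.145)):
    a,w,c=cen(t,b,lo,hi);print(k,w,np.round(c,1),onz("top",*a,z).round(4),onz("top",*c,z).round(4))
a,w,c=cen(t,(231,200,248,216),(0,75,0),(25,255,235));print("bore top",w,a,c,onz("top",*a,.14).round(4))
b,w,c2=cen(s,(238,153,259,171),(0,90,0),(25,255,165));print("bore side",w,b,c2,onz("side",*b,.14).round(4),tri(a,b))
# pixel footprints (light regions)
for k,b,lo,hi,z in(("blank",(222,190,256,225),(18,20,225),(36,95,255),.14),("rack",(370,170,440,245),(18,10,215),(36,95,255),.03)):
    x0,y0,x1,y1=b;h=cv2.cvtColor(t[y0:y1,x0:x1],cv2.COLOR_BGR2HSV);m=cv2.inRange(h,lo,hi)
    p=np.argwhere(m>0)[:,::-1].astype(np.float32)+[x0,y0];P=np.array([onz("top",*q,z)[:2] for q in p],np.float32);print(k,cv2.minAreaRect(P))
E
python3 m.py
```

```text
rod [  22.     19.25 1028.  ] [320.1 206.7] [0.5611 0.0107 0.187 ] [0.5616 0.0118 0.187 ]
red [  8.     8.25 192.75] [423.3 220.5] [ 0.5271 -0.3005  0.1   ] [ 0.5276 -0.2999  0.1   ]
yellow [  8.    8.5 193. ] [396.5 191. ] [ 0.6148 -0.2186  0.115 ] [ 0.6156 -0.2187  0.115 ]
green [  8.25   7.75 194.  ] [396.8 218.8] [ 0.5305 -0.2146  0.13  ] [ 0.5306 -0.2145  0.13  ]
blue [  7.75   8.   186.25] [426.9 190.4] [ 0.6121 -0.3031  0.145 ] [ 0.6125 -0.3032  0.145 ]
bore top [ 10.25  10.5  270.75] (np.float64(238.375), np.float64(207.5)) [237.82767775 207.02712373] [0.5661 0.2495 0.14  ]
bore side [  9.25   4.25 104.5 ] (np.float64(248.375), np.float64(161.875)) [247.87559809 161.78708134] [0.5669 0.2448 0.14  ] (array([0.56784474, 0.24930346, 0.13636116]), np.float64(0.002987344756516453))
blank ((0.565009593963623, 0.2463524341583252), (0.08569210767745972, 0.08343146741390228), 86.23567962646484)Traceback (most recent call last):
  File "m.py", line 16, in <module>
    p=np.argwhere(m>0)[:,::-1].astype(np.float32)+[x0,y0];P=np.array([onz("top",*q,z)[:2] for q in p],np.float32);print(k,cv2.minAreaRect(P))
                                                                      ~~~^^^^^^^^^^^^
  File "h.py", line 9, in onz
    o,d=ray(n,u,v);return o+d*(z-o[2])/d[2]
        ~~~^^^^^^^
  File "h.py", line 4, in ray
    c=get_calibration(n);R=cv2.Rodrigues(np.array(c["rvec"],float))[0];t=np.array(c["tvec"],float).ravel()
ValueError: time passes only in moves, steps and waits
```

```bash
sed -i 's/^import numpy.*/&\nimport functools\nget_calibration=functools.lru_cache(get_calibration)/' h.py
sed -i 's/("rod",(310,197,332,217),(18,100,225)/("rod",(314,200,326,213),(20,115,200)/; s/(231,200,248,216),(0,75,0),(25,255,235)/(233,202,246,214),(0,75,0),(25,255,225)/; s/; *print("bore top"/;print("bore top"/' m.py; python3 m.py
python3 - <<'E'
from h import *
t=cv2.imread("pics/top0.png");h=cv2.cvtColor(t,cv2.COLOR_BGR2HSV)
for y in range(200,216):print(y,[int(v) for v in h[y,231:249,2]],[int(v) for v in h[y,231:249,1]])
print()
for y in range(200,214):print(y,*[ "%d/%d/%d"%tuple(v) for v in h[y,313:327]])
E
```

```text
rod [ 10.    10.   208.25] [319.5 204.9] [0.5679 0.0162 0.187 ] [0.5668 0.0135 0.187 ]
red [  8.     8.25 192.75] [423.3 220.5] [ 0.5271 -0.3005  0.1   ] [ 0.5276 -0.2999  0.1   ]
yellow [  8.    8.5 193. ] [396.5 191. ] [ 0.6148 -0.2186  0.115 ] [ 0.6156 -0.2187  0.115 ]
green [  8.25   7.75 194.  ] [396.8 218.8] [ 0.5305 -0.2146  0.13  ] [ 0.5306 -0.2145  0.13  ]
blue [  7.75   8.   186.25] [426.9 190.4] [ 0.6121 -0.3031  0.145 ] [ 0.6125 -0.3032  0.145 ]
bore top [ 10.    10.   244.75] (np.float64(238.25), np.float64(207.5)) [237.72025026 206.9965526 ] [0.5661 0.2498 0.14  ]
bore side [  9.25   4.25 104.5 ] (np.float64(248.375), np.float64(161.875)) [247.87559809 161.78708134] [0.5669 0.2448 0.14  ] (array([0.56796075, 0.24967401, 0.13604901]), np.float64(0.0031684583520337887))
blank ((0.565009593963623, 0.2463524341583252), (0.08569210767745972, 0.08343146741390228), 86.23567962646484)
rack ((0.571841299533844, -0.2598172426223755), (0.17156730592250824, 0.17152921855449677), 87.79878997802734)
200 [247, 247, 247, 247, 247, 247, 247, 247, 247, 247, 247, 247, 247, 247, 247, 247, 
[... 4198 characters left out ...]
33/250 23/145/249 13/183/231 12/159/221 19/122/247 22/114/247 21/116/247
210 18/126/246 15/135/241 13/145/172 12/159/152 11/186/155 11/193/188 12/188/228 13/185/231 12/189/212 11/167/198 16/135/244 22/112/248 21/115/247 21/115/247
211 19/125/246 17/131/244 14/140/227 13/144/197 12/138/153 10/142/153 11/157/161 11/161/162 11/168/164 13/148/220 19/122/248 21/119/247 21/118/246 21/119/247
212 19/124/246 19/124/246 18/126/248 15/136/240 14/117/174 17/51/124 14/57/129 13/81/136 13/136/165 14/141/222 17/130/245 19/124/246 19/125/245 19/124/246
213 20/118/246 20/120/246 20/121/247 18/127/247 14/137/230 13/115/193 12/97/179 12/103/171 13/142/212 15/139/235 16/134/239 16/132/242 16/132/241 16/132/241
```

The bore is about (0.566,0.248) and the rod about (0.564,0.013). I'm moving above the rod with the tool turned to yaw 90.

Request:
servo_tool([
  [39.9, -51.2, 4, -1.267],
  [39.9, -51.2, 4, -1.267],
  [39.9, -51.2, 4, -1.267],
  [39.9, -51.2, 4, -1.267],
  [39.9, -51.2, 4, -1.267],
  [39.9, -51.2, 4, -1.267],
  [39.9, -51.2, 4, -1.267],
  [39.9, -51.2, 4, -1.267],
  [39.9, -51.2, 4, -1.267],
  [39.9, -51.2, 4, -1.267],
  [39.9, -51.2, 4, -1.267],
  [39.9, -51.2, 4, -1.267],
  [39.9, -51.2, 4, -1.267],
  [39.9, -51.2, 4, -1.267],
  [39.9, -51.2, 4, -1.267],
  [39.9, -51.2, 4, -1.267],
  [39.9, -51.2, 4, -1.267],
  [39.9, -51.2, 4, -1.267],
  [39.9, -51.2, 4, -1.267],
  [39.9, -51.2, 4, -1.267],
], claw=0, force=30)

```text
time: 1.77
ee_pos: [0.563, 0.0136, 0.2713]
tcp_rot: [-180.0, -0.0, 90.1]
wrist_force: [-1.1, 0.1, -0.4]
opening: 0.0853
grasp_force: 0.0
```

```bash
python3 - <<'E'
from h import *
s=camera("side");t=camera("top")
a=cv2.resize(s[110:260,230:380][:,:,::-1],(500,500));b=cv2.resize(t[150:260,270:370][:,:,::-1],(300,330))
c=np.zeros((500,300,3),np.uint8);c[:330]=b;cv2.imwrite("pics/p1.png",np.hstack([a,c]))
print(get_obs()["ee_pos"],proj("side",[[.564,.013,.187],[.564,.013,.132],[.564,.013,.06]]))
h=cv2.cvtColor(s,cv2.COLOR_RGB2HSV)[188:225,288:312];m=cv2.inRange(h,(5,190,100),(22,255,255))
for r in range(0,37,3):
    x=np.where(m[r])[0];print(r+188,(x.min()+288,x.max()+288) if len(x) else '')
E
```

```text
[0.56304986 0.01378701 0.27162645] [[298.42449559 194.20568215]
 [298.44277744 209.61322569]
 [298.46517872 228.37958597]]
188 
191 
194 (np.int64(296), np.int64(303))
197 (np.int64(295), np.int64(304))
200 (np.int64(295), np.int64(304))
203 (np.int64(296), np.int64(304))
206 (np.int64(295), np.int64(304))
209 (np.int64(296), np.int64(304))
212 (np.int64(297), np.int64(301))
215 
218 
221 
224
```

View pics/p1.png

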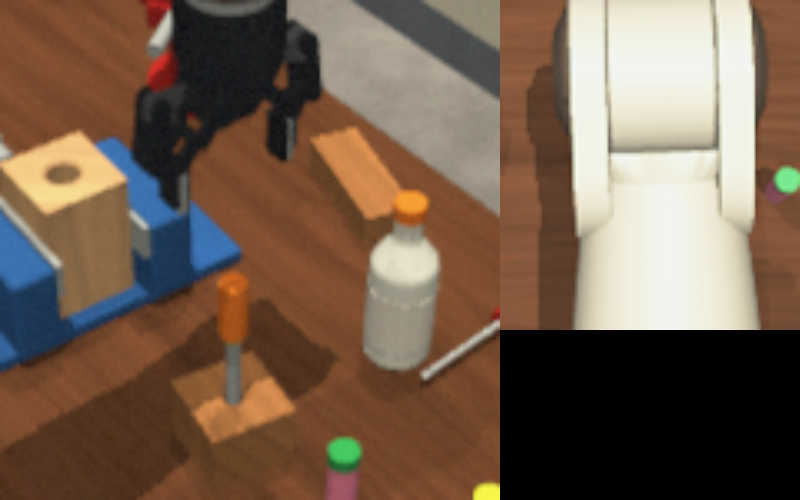

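The open fingers are above the rod, with its handle near side-view (299.6,203). It sits about 1 px right of the prediction, so I'll nudge and descend around the handle.

Request:
servo_tool([
  [0.1, -0.1, -3, 0],
  [0.1, -0.1, -6, 0],
  [0.1, -0.1, -9, 0],
  [0.1, -0.1, -11, 0],
  [0.1, -0.1, -12, 0],
  [0.1, -0.1, -13, 0],
  [0.1, -0.1, -13, 0],
  [0.1, -0.1, -13, 0],
])

```text
time: 2.53
ee_pos: [0.5647, 0.0121, 0.1422]
tcp_rot: [179.9, -0.0, 90.0]
wrist_force: [-0.1, -0.0, -0.2]
opening: 0.0851
grasp_force: 0.0
```

Request:
servo_tool([
  [0, 0, 0, 0],
  [0, 0, 0, 0],
  [0, 0, 0, 0],
  [0, 0, 0, 0],
  [0, 0, 0, 0],
  [0, 0, 0, 0],
  [0, 0, 0, 0],
  [0, 0, 0, 0],
  [0, 0, 0, 0],
  [0, 0, 0, 0],
], claw=1, force=40)

```text
time: 3.37
ee_pos: [0.5647, 0.0118, 0.1417]
tcp_rot: [180.0, -0.0, 90.0]
wrist_force: [-0.7, -1.9, 5.9]
opening: 0.0232
grasp_force: 39.2
```

Request:
servo_tool([
  [0, 0, 1, 0],
  [0, 0, 3, 0],
  [0, 0, 5.5, 0],
  [0, 0, 9, 0],
  [0, 0, 13, 0],
  [0, 0, 17, 0],
  [0.05, 3.5, 17.5, 0],
  [0.1, 7.5, 17.5, 0],
  [0.1, 11.5, 17.5, 0],
  [0.15, 15.5, 17.5, 0],
  [0.15, 19.5, 17.5, 0],
  [0.15, 22.5, 17.5, 0],
  [0.15, 23.5, 17.5, 0],
  [0.15, 23.5, 17.5, 0],
  [0.15, 23.5, 17.5, 0],
  [0.15, 23.5, 17.5, 0],
])

```text
time: 4.7
ee_pos: [0.5661, 0.2457, 0.3164]
tcp_rot: [-180.0, 0.0, 90.0]
wrist_force: [0.0, 0.0, -1.8]
opening: 0.0228
grasp_force: 39.7
```

```bash
python3 - <<'E'
from h import *
s=camera("side");cv2.imwrite("pics/side2.png",s[:,:,::-1])
cv2.imwrite("pics/p2.png",cv2.resize(s[80:200,180:320][:,:,::-1],(700,600),interpolation=2))
o=get_obs();print(o["ee_pos"],o["tcp_rot"],o["wrist_force"])
E
```

```text
[0.56615044 0.24547592 0.31655646] [1.79996777e+02 1.53402732e-02 8.99245202e+01] [-0.07168385  0.63887231 -1.7398373 ]
```

View pics/p2.png

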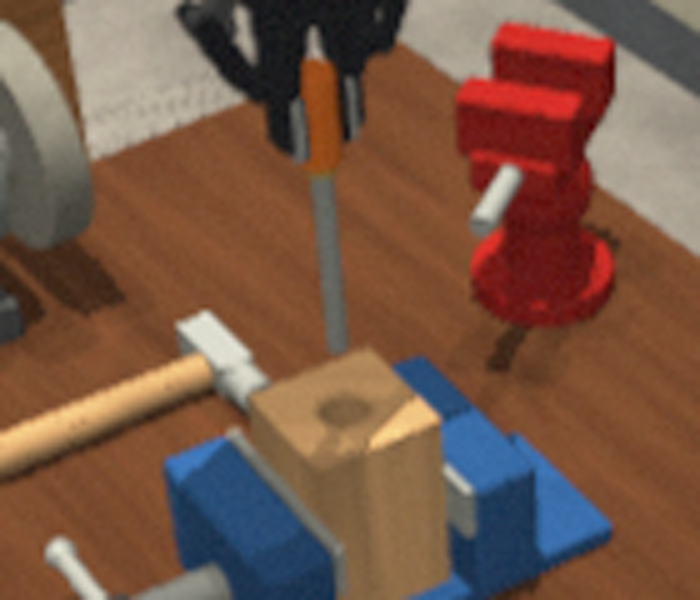

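The rod hangs over the bore with its tip at side-view (247.3,149.5). The bore is at (248.9,162).

```bash
python3 - <<'E'
from h import *
f=lambda u,v:(180+(u+.5)/5-.5,80+(v+.5)/5-.5)
a=onz("side",*f(337,347),.185);b=onz("side",*f(345,409),.14);print(a,b,b-a)
print(onz("side",*f(335,300),.185+.05))
E
```

```text
[0.56732644 0.24622536 0.185     ] [0.568573   0.24612784 0.14      ] [ 1.24656041e-03 -9.75188440e-05 -4.50000000e-02]
[0.55626591 0.22508298 0.235     ]
```

Request:
servo_tool([
  [0.1, 0.1, -2, 0],
  [0.1, 0.1, -4, 0],
  [0.1, 0.1, -6, 0],
  [0.1, 0.1, -7.5, 0],
  [0.1, 0.1, -8.5, 0],
  [0.1, 0.1, -8.5, 0],
  [0.1, 0.1, -8.5, 0],
])

```text
time: 5.33
ee_pos: [0.567, 0.2466, 0.2316]
tcp_rot: [-180.0, 0.0, 89.9]
wrist_force: [-0.2, -0.6, -0.9]
opening: 0.0231
grasp_force: 39.7
```

Request:
servo_tool([
  [0, 0, -0.3, 0],
  [0, 0, -0.6, 0],
  [0, 0, -0.9, 0],
  [0, 0, -1.2, 0],
  [0, 0, -1.2, 0],
])

```text
time: 5.75
ee_pos: [0.5669, 0.2478, 0.2187]
tcp_rot: [-180.0, 0.0, 90.0]
wrist_force: [0.2, 0.6, -2.7]
opening: 0.0229
grasp_force: 39.7
```

Request:
servo_tool([
  [0, 0, -0.2, 0],
  [0, 0, -0.4, 0],
  [0, 0, -0.6, 0],
  [0, 0, -0.8, 0],
  [0, 0, -0.8, 0],
])

```text
time: 6.17
ee_pos: [0.5669, 0.2478, 0.2107]
tcp_rot: [-180.0, 0.0, 90.0]
wrist_force: [0.4, 0.3, -2.1]
opening: 0.0228
grasp_force: 39.7
```

Request:
servo_tool([
  [0, 0, -0.2, 0],
  [0, 0, -0.4, 0],
  [0, 0, -0.6, 0],
  [0, 0, -0.6, 0],
])

```text
time: 6.5
ee_pos: [0.5669, 0.2478, 0.2047]
tcp_rot: [-180.0, 0.0, 90.0]
wrist_force: [-0.4, 0.3, -0.8]
opening: 0.0228
grasp_force: 39.7
```

Tip at about 67 mm depth with no contact yet, so I'm continuing down.

Request:
servo_tool([
  [0, 0, -0.2, 0],
  [0, 0, -0.4, 0],
  [0, 0, -0.6, 0],
  [0, 0, -0.6, 0],
])

```text
time: 6.83
ee_pos: [0.5669, 0.2478, 0.1988]
tcp_rot: [-180.0, 0.0, 90.0]
wrist_force: [-0.1, -0.2, -1.8]
opening: 0.0228
grasp_force: 39.7
```

Request:
servo_tool([
  [0, 0, 0, 0],
])

```text
time: 6.92
ee_pos: [0.567, 0.2478, 0.1991]
tcp_rot: [-180.0, 0.0, 90.0]
wrist_force: [0.6, 0.8, -1.5]
opening: 0.0231
grasp_force: 39.7
```

Request:
servo_tool([
  [0, 0, -0.2, 0],
  [0, 0, -0.4, 0],
  [0, 0, -0.6, 0],
  [0, 0, -0.6, 0],
])

```text
time: 7.25
ee_pos: [0.5669, 0.2477, 0.1927]
tcp_rot: [-180.0, 0.0, 90.0]
wrist_force: [-0.2, 0.2, -1.1]
opening: 0.0228
grasp_force: 39.7
```

Request:
servo_tool([
  [0, 0, -0.2, 0],
  [0, 0, -0.4, 0],
  [0, 0, -0.6, 0],
  [0, 0, -0.6, 0],
])

```text
time: 7.58
ee_pos: [0.5669, 0.2477, 0.1867]
tcp_rot: [-180.0, 0.0, 90.0]
wrist_force: [-0.2, 0.8, -1.8]
opening: 0.023
grasp_force: 39.7
```

Request:
servo_tool([
  [0, 0, -0.2, 0],
  [0, 0, -0.4, 0],
  [0, 0, -0.4, 0],
])

```text
time: 7.83
ee_pos: [0.5669, 0.2478, 0.1828]
tcp_rot: [-180.0, 0.0, 90.0]
wrist_force: [-0.3, 0.9, -1.5]
opening: 0.0229
grasp_force: 39.7
```

Request:
servo_tool([
  [0, 0, -0.2, 0],
  [0, 0, -0.4, 0],
  [0, 0, -0.4, 0],
])

```text
time: 8.08
ee_pos: [0.5669, 0.2478, 0.1788]
tcp_rot: [-180.0, 0.0, 90.0]
wrist_force: [-0.5, -0.4, -1.5]
opening: 0.023
grasp_force: 39.7
```

Request:
servo_tool([
  [0, 0, -0.15, 0],
  [0, 0, -0.3, 0],
  [0, 0, -0.3, 0],
])

```text
time: 8.33
ee_pos: [0.5672, 0.248, 0.1777]
tcp_rot: [179.9, -0.1, 90.0]
wrist_force: [-1.3, -0.9, 6.3]
opening: 0.0229
grasp_force: 40.5
```

Request:
servo_tool([
  [0, 0, -0.15, 0],
  [0, 0, -0.3, 0],
  [0, 0, -0.3, 0],
])

```text
time: 8.58
ee_pos: [0.5676, 0.2482, 0.1775]
tcp_rot: [179.7, -0.1, 90.0]
wrist_force: [-3.4, -1.4, 21.3]
opening: 0.023
grasp_force: 42.4
```

Contact builds to 21 N with the TCP at z≈0.1778, so the tip is at about 0.046 and the bore is about 94 mm deep. That makes dowel_135 (blue) the one, sticking out about 41 mm. I'll hold contact briefly, then return the rod above its stand.

Request:
servo_tool([
  [0, 0, 0, 0],
  [0, 0, 0, 0],
  [0, 0, 0.5, 0],
  [0, 0, 1.5, 0],
  [0, 0, 4, 0],
  [0, 0, 7.5, 0],
  [0, 0, 11, 0],
  [0, 0, 14.3, 0],
  [-0.1, -4, 14.3, 0],
  [-0.1, -8, 14.3, 0],
  [-0.2, -12, 14.3, 0],
  [-0.25, -16, 13, 0],
  [-0.25, -20, 10, 0],
  [-0.25, -22.5, 7, 0],
  [-0.25, -23.6, 4.5, 0],
  [-0.25, -23.6, 4, 0],
  [-0.25, -23.6, 4, 0],
  [-0.25, -23.6, 4, 0],
])

```text
time: 10.08
ee_pos: [0.5647, 0.0124, 0.2145]
tcp_rot: [180.0, -0.0, 90.0]
wrist_force: [0.4, 0.1, -1.0]
opening: 0.0231
grasp_force: 39.9
```

```bash
python3 - <<'E'
from h import *
s=camera("side")
cv2.imwrite("pics/p3.png",cv2.resize(s[140:270,240:360][:,:,::-1],(550,596),interpolation=2))
o=get_obs();print(o["ee_pos"],o["tcp_rot"],o["wrist_force"])
E
```

```text
[0.56515217 0.01270933 0.2151824 ] [ 1.79879039e+02 -1.67721796e-02  9.00468152e+01] [ 0.93844263 -0.50965261 -1.17986044]
```

View pics/p3.png

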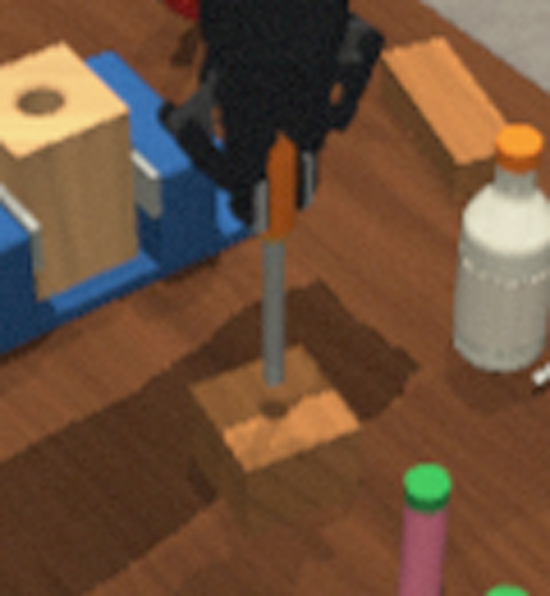

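The rod tip (273,383 in the crop) is right above the stand hole (275,406). Lowering it.

Request:
servo_tool([
  [0, 0, -1.2, 0],
  [0, 0, -2.2, 0],
  [0, 0, -3, 0],
  [0, 0, -4, 0],
  [0, 0, -5.2, 0],
  [0, 0, -6.4, 0],
  [0, 0, -7.1, 0],
  [0, 0, -7.1, 0],
])

```text
time: 10.8
ee_pos: [0.5646, 0.0118, 0.1415]
tcp_rot: [180.0, -0.0, 90.0]
wrist_force: [-1.2, 0.5, -1.1]
opening: 0.0228
grasp_force: 40.2
```

Request:
servo_tool([
  [0, 0, 0, 0],
  [0, 0, 0, 0],
  [0, 0, 0, 0],
  [0, 0, 0, 0],
  [0, 0, 0, 0],
  [0, 0, 0, 0],
  [0, 0, 0, 0],
  [0, 0, 0, 0],
  [0, 0, 2, 0],
  [0, 0, 5, 0],
  [0, 0, 8.5, 0],
  [0, 0, 9, 0],
  [0, 0, 9, 0],
], claw=0)

```text
time: 11.88
ee_pos: [0.5656, 0.0118, 0.2351]
tcp_rot: [179.7, -0.0, 90.0]
wrist_force: [0.3, 0.4, -0.1]
opening: 0.0855
grasp_force: 0.0
```

Request:
servo_tool([
  [4.8, -31.6, 0, 0],
  [4.8, -31.6, 0, 0],
  [4.8, -31.6, 0, 0],
  [4.8, -31.6, 0, 0],
  [4.8, -31.6, 0, 0],
  [4.8, -31.6, 0, 0],
  [4.8, -31.6, 0, 0],
  [4.8, -31.6, 0, 0],
  [4.8, -31.6, 0, 0],
  [4.8, -31.6, 0, 0],
  [4.8, -31.6, 0, 0],
  [4.8, -31.6, 0, 0],
  [4.8, -31.6, 0, 0],
])

```text
time: 12.97
ee_pos: [0.6126, -0.3029, 0.2325]
tcp_rot: [180.0, -0.0, 90.1]
wrist_force: [0.1, -0.1, 0.1]
opening: 0.0855
grasp_force: 0.0
```

```bash
python3 - <<'E'
from h import *
s=camera("side")
a=cv2.resize(s[140:270,250:330][:,:,::-1],(320,520),interpolation=2);b=cv2.resize(s[200:360,320:460][:,:,::-1],(455,520),interpolation=2)
cv2.imwrite("pics/p4.png",np.hstack([a,b]))
o=get_obs();print(o["ee_pos"],o["wrist_force"],o["time"],proj("side",[[.613,-.304,.145],[.613,-.304,.03]]))
E
```

```text
[ 0.61267642 -0.30293962  0.23271523] [ 0.8927765  -0.05614354  0.6999527 ] 13.0167 [[402.34428731 273.54293152]
 [395.13789725 302.23495936]]
```

View pics/p4.png

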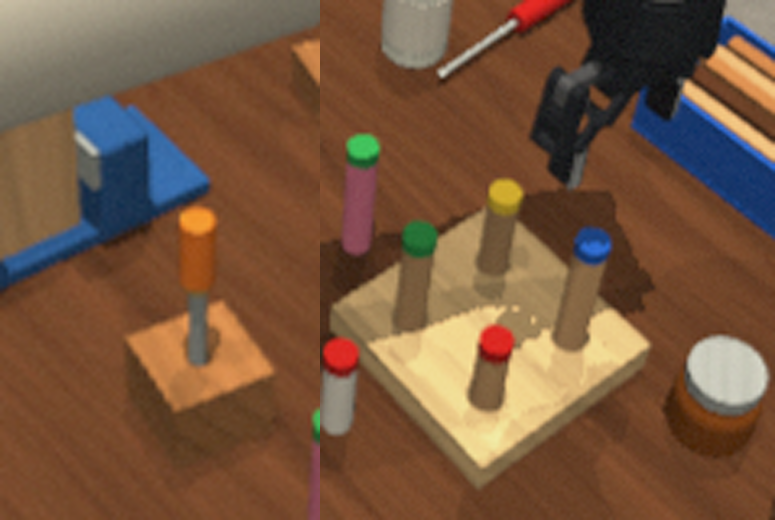

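The rod stands in its stand. The blue dowel's top is near side-view (403.7,273.8), about 1.4 px right of the prediction. I'll nudge, descend and grip.

Request:
servo_tool([
  [0.1, -0.1, -3, 0],
  [0.1, -0.1, -6, 0],
  [0.1, -0.1, -9, 0],
  [0.1, -0.1, -10.5, 0],
  [0.1, -0.1, -11.8, 0],
  [0.1, -0.1, -11.8, 0],
  [0.1, -0.1, -11.8, 0],
])

```text
time: 13.6
ee_pos: [0.6134, -0.3044, 0.1144]
tcp_rot: [-180.0, -0.0, 90.1]
wrist_force: [0.3, 0.2, -0.0]
opening: 0.0855
grasp_force: 0.0
```

Request:
servo_tool([
  [0, 0, 0, 0],
  [0, 0, 0, 0],
  [0, 0, 0, 0],
  [0, 0, 0, 0],
  [0, 0, 0, 0],
  [0, 0, 0, 0],
  [0, 0, 0, 0],
  [0, 0, 0, 0],
  [0, 0, 0, 0],
  [0, 0, 0, 0],
], claw=1, force=40)

```text
time: 14.43
ee_pos: [0.6137, -0.3053, 0.1149]
tcp_rot: [180.0, 0.0, 90.0]
wrist_force: [-0.3, -0.1, 5.2]
opening: 0.023
grasp_force: 39.5
```

Request:
servo_tool([
  [0, 0, 1, 0],
  [0, 0, 3, 0],
  [0, 0, 6, 0],
  [0, 0, 10, 0],
  [0, 0, 14, 0],
  [0, 0, 18, 0],
  [0, 0, 20.5, 0],
  [0, 0, 20.5, 0],
])

```text
time: 15.1
ee_pos: [0.6137, -0.3053, 0.3263]
tcp_rot: [179.5, 0.2, 90.0]
wrist_force: [-0.3, 0.3, -0.5]
opening: 0.0232
grasp_force: 39.6
```

Request:
servo_tool([
  [-0.3, 3, 0, 0],
  [-0.6, 7, 0, 0],
  [-0.9, 11, 0, 0],
  [-1.2, 15, 0, 0],
  [-1.5, 19, 0, 0],
  [-1.8, 23, 0, 0],
  [-2.1, 27, 0, 0],
  [-2.5, 31, 0, 0],
  [-2.8, 35, 0, 0],
  [-3.1, 39, 0, 0],
  [-3.4, 43, 0, 0],
  [-3.8, 47, 0, 0],
  [-4.2, 51, 0, 0],
  [-4.6, 54, 0, 0],
  [-4.65, 55.2, -2, 0],
  [-4.65, 55.2, -4, 0],
  [-4.65, 55.2, -5, 0],
  [-4.65, 55.2, -5, 0],
  [-4.65, 55.2, -5, 0],
])

```text
time: 16.68
ee_pos: [0.5665, 0.2466, 0.2687]
tcp_rot: [-179.9, 0.0, 90.0]
wrist_force: [0.0, 0.8, -0.3]
opening: 0.0227
grasp_force: 39.7
```

```bash
python3 - <<'E'
from h import *
s=camera("side");cv2.imwrite("pics/side5.png",s[:,:,::-1])
cv2.imwrite("pics/p5.png",cv2.resize(s[80:200,180:320][:,:,::-1],(700,600),interpolation=2))
o=get_obs();print(o["ee_pos"],o["tcp_rot"],o["wrist_force"],o["grasp_force"])
E
```

```text
[0.56688761 0.24661992 0.26972605] [-1.79989537e+02  5.69432753e-03  8.99907144e+01] [ 1.63250601 -0.26106877 -0.640288  ] 39.670488238334656
```

View pics/p5.png

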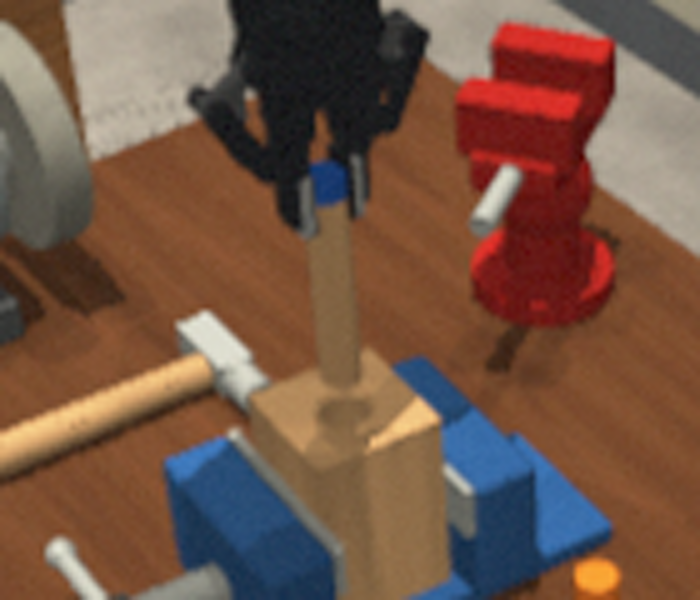

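The dowel is held over the bore. Its bottom centre is near (341,377) in the crop and the bore mouth near (345,410).

```bash
python3 - <<'E'
from h import *
f=lambda u,v:(180+(u+.5)/5-.5,80+(v+.5)/5-.5)
g=lambda p:((p-[180,80]+.5)*5-.5).round(1)
im=cv2.imread("pics/side5.png");h=cv2.cvtColor(im,cv2.COLOR_BGR2HSV)
print(onz("side",*f(341,377),.165),onz("side",*f(345,410),.14))
for P in([.567,.2466,.165],[.567,.2466,.14],[.572,.2466,.14],[.567,.2516,.14]):print(P,g(proj("side",[P])[0]))
th=np.linspace(0,6.28,9)[:-1]
for c,z,r in(((.567,.2466),.165,.012),((.567,.2466),.14,.0175)):
    q=np.array([g(p) for p in proj("side",np.c_[c[0]+r*np.cos(th),c[1]+r*np.sin(th),0*th+z])]);print(q.min(0),q.max(0))
b=cv2.resize(h[155:169,238:260,2],None,fx=1,fy=1)
for y in range(14):print(155+y,b[y])
E
```

```text
[0.56701037 0.24451451 0.165     ] [0.56807004 0.24539288 0.14      ]
[0.567, 0.2466, 0.165] [338.9 375.2]
[0.567, 0.2466, 0.14] [342.2 409.7]
[0.572, 0.2466, 0.14] [349.5 406.2]
[0.567, 0.2516, 0.14] [337.3 405.3]
[317.8 361.9] [360.  388.6]
[311.8 390.3] [372.7 429.4]
155 [147 156 168 172 172 166 141 128 126 126 128 127 122 116 151 171 171 173
 173 165 157 129]
156 [174 175 175 176 178 178 158 139 133 130 131 127 130 135 168 179 174 177
 171 159 158 155]
157 [180 177 180 181 182 181 177 162 151 141 138 137 151 163 175 181 180 174
 163 164 162 162]
158 [182 180 180 179 180 181 181 172 166 159 149 150 160 172 172 171 172 165
 163 163 162 159]
159 [178 178 181 179 179 172 167 155 151 148 145 141 147 152 153 150 154 160
 160 159 160 160]
160 [179 180 180 177 178 157 147 136 124 126 127 128 128 125 125 135 148 157
 162 162 161 159]
161 [180 180 178 180 173 157 126 115 120 122 126 130 127 127 123 126 140 156
 160 159 157 158]
162 [179 179 179 180 167 144 115 116 119 123 127 129 128 127 124 122 142 157
 161 159 160 159]
163 [178 181 180 180 172 142 119 118 121 125 128 130 129 131 129 134 152 158
 159 162 160 200]
164 [183 183 183 183 183 154 133 123 123 126 127 130 129 137 148 155 159 161
 164 163 201 237]
165 [188 187 188 188 189 166 151 137 130 130 133 133 133 151 164 158 153 152
 152 191 233 244]
166 [193 189 192 192 192 168 152 140 138 135 137 138 134 154 157 144 134 148
 196 227 233 239]
167 [189 192 192 193 182 164 150 140 139 138 137 139 135 136 136 135 191 212
 238 234 224 207]
168 [172 192 194 183 165 159 159 151 141 139 139 139 138 136 138 140 232 234
 230 208 171 139]
```

Request:
servo_tool([
  [0.05, 0.05, -1, 0],
  [0.05, 0.05, -2, 0],
  [0.05, 0.05, -2.5, 0],
  [0.05, 0.05, -3, 0],
  [0.05, 0.05, -3.4, 0],
  [0.05, 0.05, -3.4, 0],
])

```text
time: 17.23
ee_pos: [0.5675, 0.2472, 0.235]
tcp_rot: [-180.0, 0.0, 90.0]
wrist_force: [-0.9, -0.8, -1.1]
opening: 0.0225
grasp_force: 39.7
```

It entered freely. Lowering further.

Request:
servo_tool([
  [0, 0, -0.6, 0],
  [0, 0, -1.4, 0],
  [0, 0, -2.2, 0],
  [0, 0, -3.2, 0],
  [0, 0, -4.2, 0],
  [0, 0, -5.2, 0],
  [0, 0, -6.2, 0],
  [0, 0, -7, 0],
  [0, 0, -7.4, 0],
  [0, 0, -7.4, 0],
])

```text
time: 18.07
ee_pos: [0.5671, 0.2472, 0.16]
tcp_rot: [-179.9, 0.0, 90.0]
wrist_force: [0.1, -0.4, -1.3]
opening: 0.0226
grasp_force: 39.7
```

Request:
servo_tool([
  [0, 0, -0.2, 0],
  [0, 0, -0.4, 0],
  [0, 0, -0.6, 0],
  [0, 0, -0.8, 0],
  [0, 0, -0.8, 0],
])

```text
time: 18.48
ee_pos: [0.5675, 0.2473, 0.153]
tcp_rot: [-180.0, 0.0, 90.0]
wrist_force: [-0.4, 0.6, -1.1]
opening: 0.0228
grasp_force: 39.7
```

Request:
servo_tool([
  [0, 0, -0.1, 0],
  [0, 0, -0.2, 0],
  [0, 0, -0.25, 0],
  [0, 0, -0.25, 0],
])

```text
time: 18.82
ee_pos: [0.5675, 0.2473, 0.1508]
tcp_rot: [180.0, -0.0, 90.0]
wrist_force: [-0.7, 0.2, -1.5]
opening: 0.0229
grasp_force: 39.8
```

Request:
servo_tool([
  [0, 0, -0.1, 0],
  [0, 0, -0.2, 0],
  [0, 0, -0.2, 0],
])

```text
time: 19.07
ee_pos: [0.5678, 0.2475, 0.1508]
tcp_rot: [179.9, -0.1, 90.0]
wrist_force: [-2.1, -0.5, 9.7]
opening: 0.023
grasp_force: 40.9
```

It bottomed at 0.1508 with 10 N, as predicted. Releasing and retreating.

Request:
servo_tool([
  [0, 0, 0, 0],
  [0, 0, 0, 0],
  [0, 0, 0, 0],
  [0, 0, 0, 0],
  [0, 0, 0, 0],
  [0, 0, 0, 0],
  [0, 0, 0, 0],
  [0, 0, 0, 0],
  [0, 0, 2, 0],
  [0, 0, 5, 0],
  [0, 0, 9, 0],
  [0, 0, 12, 0],
  [-4, 0, 13, 0],
  [-8, 0, 13, 0],
  [-12, 0, 13, 0],
  [-14, 0, 13, 0],
  [-14, 0, 13, 0],
  [-14, 0, 13, 0],
], claw=0)

```text
time: 20.57
ee_pos: [0.427, 0.2475, 0.2796]
tcp_rot: [179.9, -0.1, 90.1]
wrist_force: [1.0, 0.5, 0.3]
opening: 0.0855
grasp_force: 0.0
```

```bash
python3 - <<'E'
from h import *
s=camera("side");o=get_obs()
cv2.imwrite("pics/p6.png",s[80:380,140:480][:,:,::-1])
print(o["ee_pos"],o["wrist_force"],o["time"],o["opening"])
E
```

```text
[0.42774802 0.24745524 0.27907967] [ 0.92334346 -0.55996609  0.8067481 ] 20.6167 0.08531431896672302
```

View pics/p6.png

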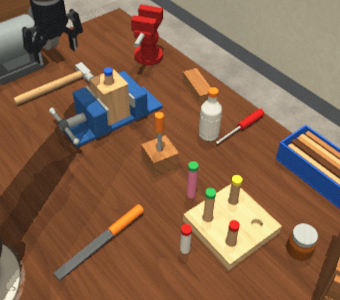

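The blue dowel stands upright in the bore (crop 108,78) and the rod is in its stand (159,130). The other three dowels are in the rack and the bystanders haven't moved.

```bash
python3 -c "
from workcell import *
print(job_done())"
```

```text
the job is handed in; nothing more can be done
None
```

I sounded the bore at about 94 mm deep, put the rod back in its stand, and fitted dowel_135, lowered until it bottomed and sticking out about 41 mm; the job is handed in at about 20.6 s, but no verdict came back.

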